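# Test two bored file handles on the gauge pins and sort them by the result

### The arm

A 6-joint arm with a two-finger parallel gripper is mounted at the origin on a cart in front of the work surface, level with it; the furniture and walls round the work are solid. World frame = base frame: x ahead of the robot, y to its left, z up, the work surface at z = 0. Lengths are in m, angles in rad, forces in N, time in s.
With the tool pointing down it reaches from about 0.35 to 0.975 m from the base axis. Payload 4.9 kg.
Tool frame: the origin (TCP) lies on the centre line of the jaws, within the pads' length; the fingertips stand ahead of it and the grasp point (between the pads) is the TCP (manip.tip_extent is the z of the fingertips in the tool frame, in m); z points along the fingers, y is the line along which they close (so a half turn about z gives the same grasp; the last joint's range is limited). The gripper opens to 85 mm and grips with 20 to 120 N. Pads are 22 mm wide; open, the fingers measure 114 mm over their backs; the gripper's body (76 mm by 85 mm) begins 54 mm behind the grasp point. The pads swing forward as they close: fully open they stand 13 mm farther back than shut.
Start: joints at [-1.254, 0.053, 1.613, -0, 1.476, -0.119], TCP at [0.264, -0.567, 0.25] pointing down, gripper open.
Joint ranges: [-3.01, 3.01], [-1.01, 2.22], [0.06, 2.58], [-1.02, 4.17], [0.09, 2.62], [-3.14, 3.14]. Speed limits (rad/s): [2.57, 2.57, 3.14, 3.14, 3.14, 3.14].

### API

Orientations are given as a unit quaternion [w, x, y, z].
In Python, from plant import manip gives the robot as it stands. The module is installed in compiled form; this text tells all that it offers.
- The arm moves only by the shell command python3 -m crank 'ROWS'. ROWS is a JSON list that holds a single list of rows (three levels of brackets), with 1 to 5 rows, each of 7 numbers: the opening from 0.0 (shut) to 1.0 (fully open), then dx, dy, dz in m, then a rotation vector rx, ry, rz in rad; each row shifts and turns the commanded pose from where the row before left it, along the tool's axes as they then stand; what a row does not reach is not made up. A row lasts 1/8 s, in which the tool goes at most 0.0625 m and 0.188 rad, less where a joint would pass 70% of its speed; a pose out of reach is approached as far as the arm can. The fingers move at their own pace and stop on an object; the grip force is fixed at half the most. Time passes only in rows, so rows that do not move let the fingers close. It prints the time, the measured TCP pose, the force, the opening and the grip force at its end. Input that does not fit is refused with a message, and nothing moves.
- manip.state(): the state, without advancing time (a new reading comes with each control period).
- manip.grab_frame(name): name is "scene" or "top"; returns (picture, depth): 420x560x3 uint8, red, green, blue; 420x560 float32, m along the optical axis (not along the pixel's ray), 0 where there is no reading.
- manip.camera_params(name): a dict with "intrinsics" (3x3 intrinsics, pixels), "xyz" and "orientation" of the camera in the world. Camera axes: x right, y down, z forward; pixel columns grow to the right and rows downward; lengths in m; the calibration is good to about 2 mm. A picture is of the moment at which its call begins. camera_params takes no time and is no camera call.
- manip.job_done(): hands the job in; it is judged then, once.
Trained networks look in the newest picture that a camera, given by its name, has taken for a name from the list of things; names that differ only in an ending like _2 or _b are one class to them, and where a whole thing is asked for, a point or a joint stands for the part that bears it (a point fixed in the world has none). Each returns a list of dicts, best first, with "conf" (0 to 1); they miss things now and then, are a little off and sometimes report something else, mostly with a low value. They report only what shows in the picture. A call takes as long as a camera call.
- manip.look_for(camera, query): "extent" ([left, top, right, bottom] in pixels, round what is visible of it).
- manip.outline_of(camera, query): "region" (420x560 bool, what is visible of it) and "extent" ([left, top, right, bottom] in pixels, round what is visible of it).
- manip.mark_of(camera, query): "centre" ([row, column] in pixels: a listed point, or the origin of a listed thing).
The state is a dict: "time": time; "joint_pos": joint angles; "joint_vel": joint speeds; "joint_efforts": joint torques, N m; "tool_pos": TCP position; "tool_rot": TCP orientation; "contact_force": force on the tool from outside, world axes, zero at the start; "ft_torque": the same for the moment, N m; "gripper_width": opening from 0.0 (shut) to 1.0 (fully open); "grasp_force": force on a finger pad.
Only numpy, scipy, OpenCV 4.12 (cv2) and the standard library are available. Lean on these libraries where they do the work, as an engineer would, in place of code of your own. Each camera call takes 0.05 s, during which the arm holds its last target. There are 200 camera calls.

### The job

Slide each of the two file handles along its V rail onto its gauge pin, as far as it will go, so that both are on their pins together and can be compared. Lay the one that goes fully home against the collar (bored right) flat in the wooden tray; lay the one that stops short (bored too shallow) in the V of the drilling cradle, rounded butt close to the clamp post and brass end pointing away from it, and swing the red clamp lever down until its rubber foot is pressed on the wood. Leave the other things on the bench alone.

Things in the scene. Friction and masses are not known exactly. Their poses are not given: they have to be found in the camera images.
- handle_a: Turned file handle, a 30 mm round bar 100 mm long (110 g), lying in a gauge rail. Origin: on the axis at mid-length; x runs from the rounded wooden butt (-50 mm) to the flat brass end with the bore (+50 mm). Both look alike: one is bored 61 mm deep (right), the other 28 mm (too shallow); which one, and on which rail, is not known beforehand.
- handle_b: Turned file handle, a 30 mm round bar 100 mm long (110 g), lying in a gauge rail. Origin: on the axis at mid-length; x runs from the rounded wooden butt (-50 mm) to the flat brass end with the bore (+50 mm). Both look alike: one is bored 61 mm deep (right), the other 28 mm (too shallow); which one, and on which rail, is not known beforehand.
- handle_a_mouth (a point): Centre of the brass end face of handle_a, where its 15 mm bore opens. At the start 12 to 32 mm before the nose of the pin. Handles slide lightly (under 2 N) and are not held on the pins.
- handle_b_mouth (a point): Centre of the brass end face of handle_b, where its 15 mm bore opens. At the start 12 to 32 mm before the nose of the pin.
- gauge: Bore gauge, fixed: wooden board 236 x 124 mm on feet, top 55 mm above the bench. Origin on the bench below it; x along the rails towards the pins, y left, z up. Two wooden V rails, 27 mm wide, from x = -122 to 75 mm at y = +35 and -35 mm, upper edges at z = 88 mm (push above that). Axis of a handle in a rail, and of its pin: z = 95 mm. Fingers can reach down beside the rails.
- gauge_left_collar (a point): Centre of the collar face (the stop) of the left pin, at gauge x = 75, y = 35, z = 95 mm. The steel pin, 12 mm thick, stands out 55 mm from it towards -x; behind it is a steel block up to z = 120 mm. A right handle's brass face comes to the collar; a shallow one's stops about 27 mm short.
- gauge_right_collar (a point): The same for the right pin, at gauge x = 75, y = -35, z = 95 mm.
- tray: Open wooden tray for good handles, fixed on a low wooden board: 156 (x) x 116 (y) x 28 mm high, walls and floor 6 mm. Origin: centre of its underside, z up; a handle lying in it has its axis at z = 21 mm.
- cradle: Drilling cradle, fixed on the same board: dark base 150 x 62 x 12 mm with a V rail 27 mm wide along its x, -54 to 47 mm. Origin: underside, z up; a handle in the V has its axis at y = 0, z = 52 mm. Clamp post at the -x end (robot side): face at x = -55 mm, 36 mm wide, 70 mm high, bracket to 100 mm. Handle's origin goes at x = 0 to 10 mm, brass end to +x.
- clamp_lever (a joint): Clamp lever angle (rad); hinge axis along the cradle's y. Start 1.5 to 1.95 = open, upright or leaning back (-x) over the post (limit 2.0); 0 = level, rubber foot resting on the handle; -0.14 with no handle under it. Stiff friction hinge (0.25 N m): stays where it is left. It takes 3 to 5 N across the grip to swing it; press it down on the handle with 6 to 10 N.
- lever_grip (a point): Middle of the lever's red grip, on the arm's axis, 75 mm from the hinge; the grip is round, 19 mm thick, and spans 54 to 96 mm from the hinge. The rubber foot is 46 mm from the hinge, facing down when shut and forward (+x) when open.
- lever_hinge (a point): Centre of the lever's hinge: at x = -68.5, y = 0, z = 87 mm of the cradle.
- sanding_block: Bystander: cork sanding block, 52 x 86 x 28 mm, on the bench to the left of the gauge's far end.
- spool: Bystander: blue thread spool, 35 mm across, 42 mm high, on the bench beyond the gauge.
- steel_cup: Bystander: small steel cup, 62 mm across, 42 mm high, on the bench to the right of the board that carries tray and cradle.

How it is judged:
On the way:
1. both handles are on their gauge pins together, each pushed as far as it will go (within 4 mm) (x of handle_a_mouth in the frame of gauge above 0.071 m and z of handle_a_mouth in the frame of gauge between 0.091 and 0.099 m and (y of handle_a_mouth in the frame of gauge between 0.031 and 0.039 m or y of handle_a_mouth in the frame of gauge between -0.039 and -0.031 m) and x of handle_b_mouth in the frame of gauge above 0.044 m and z of handle_b_mouth in the frame of gauge between 0.091 and 0.099 m and (y of handle_b_mouth in the frame of gauge between 0.031 and 0.039 m or y of handle_b_mouth in the frame of gauge between -0.039 and -0.031 m)), for 0.2 s.
At the end, for the whole second after the job is handed in: The handle that goes fully home lies flat and at rest in the tray. The one that stops short lies in the cradle's V (within 5 mm), brass end away from the post, butt within 20 mm of it, with the clamp lever shut on it (joint -0.06 to 0.045) (x of handle_a in the frame of tray between -0.03 and 0.03 m and y of handle_a in the frame of tray between -0.045 and 0.045 m and z of handle_a in the frame of tray between 0.015 and 0.03 m and z of handle_a_mouth in the frame of tray between 0.01 and 0.032 m and x of handle_b in the frame of cradle between -0.008 and 0.0155 m and y of handle_b in the frame of cradle between -0.005 and 0.005 m and z of handle_b in the frame of cradle between 0.046 and 0.057 m and y of handle_b_mouth in the frame of cradle between -0.006 and 0.006 m and x of handle_b_mouth in the frame of cradle above 0.035 m and value of joint clamp_lever between -0.06 and 0.045 rad and linear speed of each of handle_a, handle_b below 0.02 m/s); the robot touches nothing.
It fails at once if a bystander (sanding block, spool, steel cup) is moved more than 25 mm (distance of any of sanding_block, spool, steel_cup from where it was at the start of the episode above 0.025 m).
It fails at once if a handle falls off the boards onto the bench (height (world z) of any of handle_a, handle_b below 0.045 m).
It also fails if it takes over 72 s, if anything falls off the work surface, if the arm or the gripper's body presses on something with over 40 N, if the wrist force passes 120 N, or if a joint passes its speed limit or range.

## Working session

There is one attempt and no reset: what is moved stays moved. The work goes in short steps, Python scripts to look and compute and a shell command to move; the robot and the scene stay as the last step left them, time stands still between calls to the robot, and variables do not carry over. Pictures are saved under pics/ and viewed, at most 10 in all, crops included, and the job is handed in when it is done.

```bash
mkdir -p pics
cat > h.py <<'E'
import numpy as np, cv2
from plant import manip
from scipy.spatial.transform import Rotation as R
def cam(n):
    p=manip.camera_params(n); q=p["orientation"]
    return np.array(p["intrinsics"]),np.array(p["xyz"]),R.from_quat([q[1],q[2],q[3],q[0]]).as_matrix()
def unproj(n,r,c,d):
    K,t,M=cam(n); return t+M@(np.linalg.inv(K)@[c,r,1]*d)
def ray(n,r,c):
    K,t,M=cam(n); v=M@(np.linalg.inv(K)@[c,r,1]); return t,v/np.linalg.norm(v)
def at_z(n,r,c,z):
    t,v=ray(n,r,c); return t+v*(z-t[2])/v[2]
def tri(a,b):
    (t1,v1),(t2,v2)=a,b; s=np.linalg.lstsq(np.c_[v1,-v2],t2-t1,rcond=None)[0]
    p,q=t1+s[0]*v1,t2+s[1]*v2; return (p+q)/2,np.linalg.norm(p-q)
def cloud(n,depth):
    K,t,M=cam(n); r,c=np.mgrid[:420,:560]
    P=np.stack([(c-K[0,2])/K[0,0]*depth,(r-K[1,2])/K[1,1]*depth,depth],-1)
    return P@M.T+t
E
python3 - <<'E'
from h import *
np.set_printoptions(precision=4,suppress=True)
s=manip.state();print({k:np.round(v,3) for k,v in s.items()})
for n in("scene","top"):
    im,d=manip.grab_frame(n); cv2.imwrite(f"pics/{n}0.png",im[...,::-1]); np.save(f"{n}0.npy",d)
    print(n,cam(n))
    for q in "handle_a handle_a_mouth gauge gauge_left_collar gauge_right_collar tray cradle lever_grip lever_hinge sanding_block spool steel_cup".split():
        for m in manip.mark_of(n,q)[:3]:
            r,c=m["centre"]; dd=d[int(np.clip(r,0,419)),int(np.clip(c,0,559))]
            print(q,round(m["conf"],2),np.round([r,c],1),unproj(n,r,c,dd))
E
```

```text
{'time': np.float64(0.0), 'joint_pos': array([-1.254,  0.053,  1.614,  0.   ,  1.476, -0.119]), 'joint_vel': array([-0.   , -0.001,  0.   ,  0.001,  0.001,  0.   ]), 'joint_efforts': array([  0.001, -39.367, -37.018,  -0.   ,   0.007,  -0.   ]), 'tool_pos': array([ 0.264, -0.566,  0.249]), 'tool_rot': array([-0.001,  0.976,  0.216, -0.   ]), 'contact_force': array([-0.352,  0.387,  0.228]), 'ft_torque': array([0.032, 0.021, 0.04 ]), 'grasp_force': np.float64(0.0), 'gripper_width': np.float64(1.002)}
scene (array([[406.5942,   0.    , 277.4262],
       [  0.    , 406.5942, 206.5917],
       [  0.    ,   0.    ,   1.    ]]), array([-0.0616,  0.6247,  0.7095]), array([[-0.621 , -0.4671,  0.6295],
       [-0.7837,  0.3856, -0.487 ],
       [-0.0152, -0.7957, -0.6055]]))
handle_a 0.96 [257.  275.6] [0.4318 0.2504 0.1046]
handle_a 0.63 [275.6 257.9] [0.4099 0.3126 0.108 ]
handle_a_mouth 0.63 [236. 200.] [0.5741 0.3488 0.1216]
handle_a_mouth 0.57 [248.8 255.2] [0.4773 0.2706 0.1071]
gauge 0.69 [288.8 247.3] [0.4299 0.3279 0.0621]
gauge_left_collar 0.77 [255.8 204.2] [0.5335 0.3647 0.1019]
g
[... 1044 characters left out ...]
1 0.3685 0.1001]
gauge_left_collar 0.72 [163.4 217. ] [0.6767 0.2963 0.0445]
gauge_right_collar 0.59 [201.5 207.4] [0.5681 0.3146 0.1121]
tray 0.74 [201.6 280.9] [0.5572 0.1304 0.2353]
tray 0.67 [163.5 323.3] [0.6687 0.0054 0.0623]
tray 0.67 [185.9 168.8] [0.6191 0.4339 0.0238]
cradle 0.7 [174.2 271.9] [0.6387 0.1466 0.0881]
lever_grip 0.65 [200.7 279.4] [0.5594 0.1337 0.234 ]
lever_grip 0.45 [188.3 171.6] [0.6122 0.426  0.0245]
lever_hinge 0.66 [195.9 277.2] [0.5767 0.1357 0.1458]
sanding_block 0.76 [187.5 170.1] [0.6145 0.4301 0.025 ]
sanding_block 0.46 [201.7 211.3] [0.5676 0.3051 0.1084]
spool 0.46 [161.6 216. ] [0.6817 0.2989 0.0445]
steel_cup 0.8 [186.4 364.9] [ 0.6101 -0.1238 -0.0035]
```

View pics/scene0.png

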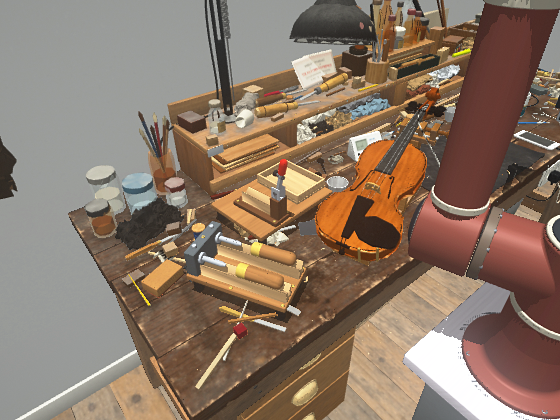

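View pics/top0.png

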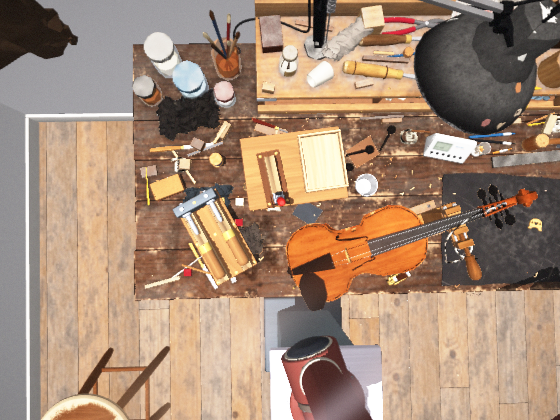

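The top picture shows the gauge around (230,215) with rails running up-left, brass ends towards the steel block at (200,200), the cradle at (178,270), its red lever at (200,280), the tray at (160,322), and the cup at (185,366). The scene view agrees. Next I'll fit the geometry from depth.

```bash
cat > fit.py <<'E'
from h import *
np.set_printoptions(precision=4,suppress=True)
P=cloud("top",np.load("top0.npy")); X,Y,Z=P[...,0],P[...,1],P[...,2]
S=cloud("scene",np.load("scene0.npy"))
def rect(m,name):
    m=cv2.morphologyEx(m.astype(np.uint8),cv2.MORPH_OPEN,np.ones((2,2)))
    n,l,st,_=cv2.connectedComponentsWithStats(m)
    for i in range(1,n):
        if st[i,4]<25: continue
        q=P[l==i]; (c,sz,a)=cv2.minAreaRect(q[:,:2].astype(np.float32)*1000)
        print(name,st[i,4],np.round(c,1),np.round(sz,1),round(a,1),"z",np.round(np.percentile(q[:,2],[5,50,95]),4))
g=(X>.3)&(X<.65)&(Y>.17)&(Y<.45)
rect(g&(Z>.045),"gauge all"); rect(g&(Z>.116)&(Z<.13),"blocktop"); rect(g&(Z>.09)&(Z<.114),"hi")
w=(X>.5)&(X<.8)&(Y>-.1)&(Y<.25)
rect(w&(Z>.006)&(Z<.04),"board"); rect(w&(Z>.03)&(Y<.07),"tray>30"); rect(w&(Z>.025)&(Y>.07),"cradle all");rect(w&(Z>.055)&(Y>.07),"rail");rect(w&(Z>.09)&(Y>.07),"post")
for n in("top","scene"):
    im,d=manip.grab_frame(n); C=cloud(n,d)
    for q in("handle_a","lever_grip","tray","cradle"):
        for o in manip.outline_of(n,q)[:3]:
            m=o["region"]&(d>0); p=C[m]; (c,sz,a)=cv2.minAreaRect(p[:,:2].astype(np.float32)*1000)
            print(n,q,round(o["conf"],2),m.sum(),np.round(o["extent"]),"med",np.median(p,0),np.round(c,1),np.round(sz,1),round(a,1),"z",np.round(np.percentile(p[:,2],[5,50,95]),3))
im=cv2.imread("pics/top0.png")[130:300,135:390]; a=cv2.resize(im,None,fx=3.1,fy=3.1,interpolation=cv2.INTER_CUBIC); cv2.imwrite("pics/crop0.png",a)
E
python3 fit.py
```

```text
gauge all 643 [576.8 192.3] [ 49.6 141.6] 90.0 z [0.0504 0.0547 0.0661]
gauge all 4107 [485.3 272.4] [240.8 202.7] 29.8 z [0.0517 0.0785 0.12  ]
blocktop 439 [564.8 345.9] [ 24.2 114.9] 28.3 z [0.1036 0.1195 0.1245]
hi 122 [546.5 292.8] [59.5 23.3] 35.8 z [0.0785 0.0996 0.106 ]
hi 122 [511.7 355.4] [58.8 24.9] 32.8 z [0.0768 0.0996 0.1052]
hi 421 [448.9 215. ] [ 99.7 110.2] 8.1 z [0.0813 0.107  0.1116]
hi 430 [440.9 237. ] [100.7 179.8] 23.8 z [0.0843 0.1068 0.1116]
board 241 [656.1 135.2] [294.2  87.9] 4.5 z [0.0072 0.0231 0.0541]
board 55 [664.4 -81.3] [19.6 23.3] 0.1 z [-0.0017  0.0101  0.0138]
board 54 [571.7 236.3] [19.8 18. ] 86.7 z [-0.0012  0.0131  0.0173]
board 61 [537.2  16.4] [27.9 22.8] 61.3 z [-0.0025  0.009   0.0156]
board 47 [511.6 238.5] [16.3 17.2] 88.8 z [-0.0019  0.0134  0.017 ]
tray>30 3268 [649.5  57.3] [212.6 292.8] 16.5 z [0.0512 0.0603 0.0827]
tray>30 135 [516.5  32.4] [269.7  29.8] 88.9 z [0.1539 0.1593 0.1648]
tray>30 57 [501.6  27.4] [58.5  5.3] 88.7 z [0.08   0.1145 0.1248]
cradle all 4190 [653.1 146.2] [292.7 160.4] 1.7 z [0.0502 0.0558 0.099 ]
rail 25 [7
[... 1056 characters left out ...]
.1078] [479.3 203.3] [ 99.9 147.7] 37.4 z [0.092 0.108 0.113]
scene handle_a 0.79 728 [233. 264. 286. 291.] med [0.4095 0.3099 0.1082] [436.2 294.1] [130.4  72.4] 27.1 z [0.091 0.108 0.113]
scene lever_grip 0.59 220 [271. 159. 286. 189.] med [0.5588 0.1332 0.2022] [650.5  64.7] [ 27.9 246.8] 52.4 z [0.158 0.202 0.238]
scene tray 0.79 1526 [258. 164. 325. 200.] med [0.6667 0.0011 0.0674] [703.8   2.8] [228.8 345. ] 16.9 z [0.06  0.067 0.087]
scene cradle 0.71 1677 [234. 161. 288. 230.] med [0.5813 0.1456 0.0916] [680.2 107.2] [149.6 265.1] 53.3 z [0.062 0.092 0.212]
scene cradle 0.24 251 [322. 176. 348. 190.] med [ 0.6227 -0.1305  0.0343] [ 612.6 -118.8] [59.  62.1] 52.0 z [0.016 0.034 0.045]
```

View pics/crop0.png

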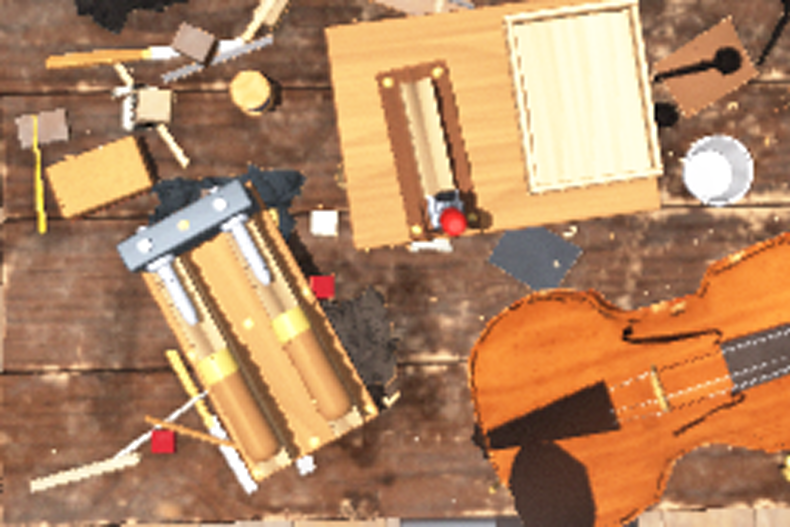

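The crop confirms it: both handles sit with brass towards the pins, the lever is upright with its red ball at (452,222), and the tray's open. Gauge yaw is about 28.3°, cradle about 10.5° and tray about 8°. I'll move behind the right handle.

```bash
cat > d.py <<'E'
import sys
from h import *
np.set_printoptions(precision=4,suppress=True)
F=dict(g=(.488,.3055,0,np.radians(28.3)),w=(0,0,0,0))
try:
    import json; F.update(json.load(open("frames.json")))
except Exception: pass
# usage: d.py frame [x y z]  -> tcp in frame, yaw, force in frame, tool-axis displacement to target
s=manip.state(); q=s["tool_rot"]; M=R.from_quat([q[1],q[2],q[3],q[0]]).as_matrix()
o=F[sys.argv[1]]; B=R.from_euler("z",o[3]).as_matrix(); p=np.array(s["tool_pos"])
print("t",round(s["time"],2),"tcp",B.T@(p-o[:3]),"yaw-rel",round(np.arctan2(M[1,0],M[0,0])-o[3],4),"tilt",M[:2,2],"F",B.T@s["contact_force"],"w",round(s["gripper_width"],3),"gf",round(s["grasp_force"],1))
if len(sys.argv)>4: print("tool disp",M.T@(B@np.array(list(map(float,sys.argv[2:5])))+o[:3]-p))
E
python3 -c "
from plant import manip; print(manip.tip_extent)"
python3 -m crank '[[[0,0,0,0,0,0,-0.059],[0,0.06,0,0,0,0,0],[0,0.06,0,0,0,0,0],[0,0.06,0,0,0,0,0],[0,0.06,0,0,0,0,0]]]'
python3 -m crank '[[[0,0.02,-0.057,0,0,0,0],[0,0.02,-0.057,0,0,0,0],[0,0.02,-0.057,0,0,0,0],[0,0.02,-0.057,0,0,0,0],[0,0.02,-0.057,0,0,0,0]]]'
python3 -m crank '[[[0,0.02,-0.057,0,0,0,0],[0,0.02,-0.057,0,0,0,0],[0,0.02,-0.057,0,0,0,0],[0,0.02,-0.057,0,0,0,0],[0,0.02,-0.057,0,0,0,0]]]'
python3 d.py g -.145 -.035 .115
```

```text
0.019
time: 2.42
tool_pos: [0.4766, -0.4516, 0.2505]
tool_rot: [0.0, 0.97, 0.245, 0.0]
contact_force: [-0.2, -0.4, 0.9]
gripper_width: 0.003
grasp_force: 0.0
time: 3.05
tool_pos: [0.4272, -0.1526, 0.2504]
tool_rot: [0.0, 0.97, 0.245, 0.0]
contact_force: [0.9, 0.3, 1.3]
gripper_width: 0.002
grasp_force: 0.0
time: 3.68
tool_pos: [0.3798, 0.1458, 0.2508]
tool_rot: [0.0, 0.97, 0.245, 0.001]
contact_force: [1.0, -0.4, 0.2]
gripper_width: -0.0
grasp_force: 0.0
t 3.67 tcp [-0.171  -0.0893  0.2508] yaw-rel 0.0006 tilt [0.0019 0.0003] F [ 0.6671 -0.7672  0.2406] w -0.0 gf 0.0
tool disp [ 0.0257 -0.0544  0.1358]
```

```bash
python3 -m crank '[[[0,0.022,-0.054,0,0,0,0],[0,0,0,0.06,0,0,0],[0,0,0,0.06,0,0,0],[0,0,0,0.019,0,0,0],[0,0,0,0,0,0,0]]]' | sed -n 1,3p
python3 d.py g -.126 -.035 .111
python3 -m crank '[[[0,0.025,0,0,0,0,0],[0,0.02,0,0,0,0,0],[0,0.02,0,0,0,0,0],[0,0.015,0,0,0,0,0],[0,0,0,0,0,0,0]]]' >/dev/null;python3 d.py g 0 -.035 .111
```

```text
time: 4.3
tool_pos: [0.3726, 0.2016, 0.1094]
tool_rot: [0.0, 0.97, 0.245, -0.002]
t 4.3 tcp [-0.1509 -0.0368  0.1094] yaw-rel 0.0011 tilt [-0.0041 -0.0013] F [ 0.3871 -0.1164  0.5434] w -0.003 gf 0.0
tool disp [ 0.0249 -0.0018 -0.0017]
t 4.92 tcp [-0.0674 -0.0375  0.1135] yaw-rel 0.0007 tilt [0.0033 0.0012] F [ 1.0954  0.3431 -0.9145] w 0.001 gf 0.0
tool disp [ 0.0674 -0.0024  0.0028]
```

```bash
python3 -m crank '[[[0,0.003,-0.002,0.002,0,0,0],[0,0.003,0,0,0,0,0],[0,0,0,0,0,0,0]]]' >/dev/null;python3 d.py g
python3 -m crank '[[[0,0.003,0,0,0,0,0],[0,0.003,0,0,0,0,0],[0,0,0,0,0,0,0]]]' >/dev/null;python3 d.py g
```

```text
t 5.3 tcp [-0.0635 -0.035   0.1094] yaw-rel 0.0009 tilt [-0.  0.] F [-0.1814  0.346   0.5138] w 0.001 gf 0.2
t 5.67 tcp [-0.057  -0.0351  0.1093] yaw-rel 0.0009 tilt [0.0004 0.0002] F [-1.0039  0.0201  0.3425] w -0.0 gf 0.0
```

Run:
```python
from h import *
np.set_printoptions(precision=4,suppress=True)
B=R.from_euler("z",np.radians(28.3)).as_matrix();o=np.array([.488,.3055,0])
for n in("top","scene"):
    im,d=manip.grab_frame(n);C=cloud(n,d); cv2.imwrite(f"pics/p1{n}.png",im[...,::-1])
    if n=="scene": cv2.imwrite("pics/p1c.png",cv2.resize(im[200:330,160:330,::-1],None,fx=4,fy=4,interpolation=cv2.INTER_CUBIC))
    for m in manip.mark_of(n,"handle_a_mouth")[:4]:
        r,c=m["centre"];print(n,round(m["conf"],2),r,c,(at_z(n,r,c,.1)-o)@B)
    for m in manip.outline_of(n,"handle_a")[:3]:
        p=(C[m["region"]&(d>0)]-o)@B; p=p[abs(p[:,2]-.1)<.03]; print(n,round(m["conf"],2),np.percentile(p[:,0],[1,99]),np.median(p,0))
```

```text
top 0.7 207.6 215.2 [ 0.0525 -0.0386  0.1   ]
top 0.43 174.4 271.2 [ 0.0566 -0.2085  0.1   ]
top 0.7 [-0.0104  0.0534] [ 0.0221 -0.0365  0.1075]
top 0.68 [-0.1246  0.1023] [0.0764 0.0218 0.104 ]
scene 0.76 239.8 226.4 [ 0.0502 -0.0342  0.1   ]
scene 0.93 [-0.1144 -0.0173] [-0.0681  0.0436  0.1079]
scene 0.75 [-0.0438  0.0515] [ 0.005  -0.0258  0.1073]
scene 0.59 [-0.0289  0.12  ] [ 0.0949 -0.211   0.0739]
```

View pics/p1c.png

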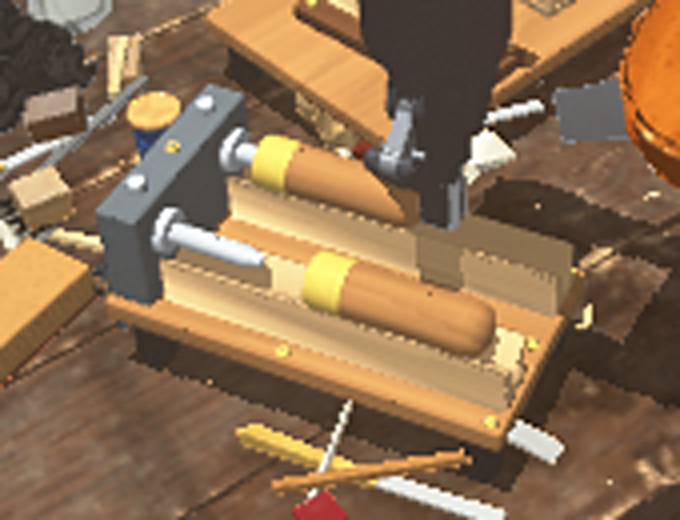

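The picture shows the right handle on its pin, brass end at (270,165), about 20 mm from the collar and still moving freely. I'll continue in small steps.

```bash
python3 -m crank '[[[0,0.003,0,0,0,0,0],[0,0.003,0,0,0,0,0],[0,0,0,0,0,0,0]]]' >/dev/null;python3 d.py g
python3 -m crank '[[[0,0.003,0,0,0,0,0],[0,0.003,0,0,0,0,0],[0,0,0,0,0,0,0]]]' >/dev/null;python3 d.py g
```

```text
t 6.35 tcp [-0.051  -0.0351  0.1093] yaw-rel 0.0008 tilt [0.0003 0.0002] F [0.0277 0.7071 0.0371] w -0.002 gf 0.0
t 6.72 tcp [-0.045  -0.0351  0.1093] yaw-rel 0.0008 tilt [0.0004 0.0003] F [-0.2735 -0.4485  0.326 ] w 0.002 gf 0.0
```

```bash
python3 -m crank '[[[0,0.004,0,0,0,0,0],[0,0,0,0,0,0,0]]]' >/dev/null;python3 d.py g
python3 -m crank '[[[0,0.003,0,0,0,0,0],[0,0,0,0,0,0,0]]]' >/dev/null;python3 d.py g
python3 -m crank '[[[0,0.002,0,0,0,0,0],[0,0,0,0,0,0,0]]]' >/dev/null;python3 d.py g
```

```text
t 6.97 tcp [-0.0411 -0.0351  0.1093] yaw-rel 0.0009 tilt [0.0001 0.0001] F [-1.0381  0.6339  1.1085] w 0.001 gf 0.2
t 7.22 tcp [-0.0407 -0.0351  0.1089] yaw-rel 0.0011 tilt [-0.0067 -0.0036] F [-10.6533  -0.6438   6.0325] w -0.001 gf 5.2
t 7.47 tcp [-0.0405 -0.0351  0.1088] yaw-rel 0.0013 tilt [-0.0113 -0.0062] F [-17.8223   0.1365  11.2399] w -0.0 gf 8.9
```

Hard stop at the collar: the right handle is the good one. Next is the left handle.

```bash
python3 -m crank '[[[0,-0.03,0,0,0,0,0],[0,-0.02,0,-0.05,0,0,0],[0,-0.03,-0.035,0,0,0,0],[0,-0.03,-0.035,0,0,0,0],[0,0,0,0,0,0,0]]]' >/dev/null;python3 d.py g -.146 .035 .110
python3 -m crank '[[[0,0,0,0.049,0,0,0],[0,0,0,0,0,0,0]]]' >/dev/null;python3 d.py g -.072 .035 .110
```

```text
t 8.1 tcp [-0.1475  0.0364  0.1593] yaw-rel 0.004 tilt [0.0008 0.0009] F [0.3096 0.2855 0.739 ] w -0.001 gf 0.0
tool disp [0.0015 0.0014 0.0493]
t 8.35 tcp [-0.1489  0.0345  0.107 ] yaw-rel 0.0005 tilt [-0.0067 -0.0037] F [ 0.0401 -0.207  -0.0152] w 0.002 gf 0.0
tool disp [ 0.0769 -0.0005 -0.0036]
```

```bash
python3 -m crank '[[[0,0.025,0,0,0,0,0],[0,0.02,0,0,0,0,0],[0,0.015,0,0,0,0,0],[0,0.01,0,0,0,0,0],[0,0,0,0,0,0,0]]]' >/dev/null;python3 d.py g
python3 -m crank '[[[0,0.004,0,0,0,0,0],[0,0.003,0,0,0,0,0],[0,0,0,0,0,0,0]]]' >/dev/null;python3 d.py g
python3 -m crank '[[[0,0.003,0,0,0,0,0],[0,0,0,0,0,0,0]]]' >/dev/null;python3 d.py g
python3 -m crank '[[[0,0.002,0,0,0,0,0],[0,0,0,0,0,0,0]]]' >/dev/null;python3 d.py g
```

```text
t 8.97 tcp [-0.0753  0.0346  0.1113] yaw-rel 0.0004 tilt [0.0012 0.0006] F [-0.1493 -0.7284 -1.3177] w 0.001 gf 0.0
t 9.35 tcp [-0.0694  0.0349  0.1103] yaw-rel 0.0009 tilt [0.0001 0.0001] F [-0.6122 -0.2288  0.0859] w 0.001 gf 0.2
t 9.6 tcp [-0.0672  0.0349  0.11  ] yaw-rel 0.0009 tilt [-0.0022 -0.0012] F [-4.8986  0.4253  2.6279] w 0.006 gf 2.5
t 9.85 tcp [-0.0669  0.035   0.1098] yaw-rel 0.0012 tilt [-0.0066 -0.0039] F [-11.848   -1.7243   7.6069] w -0.005 gf 6.0
```

The left handle stopped about 26 mm short, so it's the shallow one. I'll check both visually after backing off, and refine the cradle and tray fits.

```bash
python3 -m crank '[[[0,-0.03,0,0,0,0,0],[0.6,0,0,-0.06,0,0,0],[0.6,0,0,0,0,0,0]]]' >/dev/null;python3 d.py g .003 .035 .095
python3 - <<'E'
from h import *
np.set_printoptions(precision=4,suppress=True)
B=R.from_euler("z",np.radians(28.3)).as_matrix();o=np.array([.488,.3055,0])
for n in("scene","top"):
    im,d=manip.grab_frame(n);C=cloud(n,d)
    if n=="scene": cv2.imwrite("pics/p2c.png",cv2.resize(im[140:330,160:350,::-1],None,fx=3,fy=3,interpolation=cv2.INTER_CUBIC))
    for m in manip.mark_of(n,"handle_a_mouth")[:4]:
        r,c=m["centre"];print(n,round(m["conf"],2),r,c,(at_z(n,r,c,.1)-o)@B)
# cradle/tray fits from first pictures
P=cloud("top",np.load("top0.npy"));X,Y,Z=P[...,0],P[...,1],P[...,2]
near=(abs(X-.635)<.12)&(abs(Y-.143)<.09)
for lo,hi,nm in((.0625,.11,"base"),(.09,.115,"rail+post"),(.11,.17,"post/br"),(.17,.25,"lever")):
    m=(near&(Z>lo)&(Z<hi)).astype(np.uint8); q=P[m>0]
    if nm=="base":
        n,l,st,_=cv2.connectedComponentsWithStats(m); q=P[l==1+np.argmax(st[1:,4])]
    if len(q)<5: print(nm,len(q)); continue
    c,sz,a=cv2.minAreaRect(q[:,:2].astype(np.float32)*1000); print(nm,len(q),np.round(c,1),np.round(sz,1),round(a,1),"med",np.median(q,0))
q=P[(abs(X-.68)<.12)&(abs(Y-.003)<.075)&(Z>.07)&(Z<.09)]; c,sz,a=cv2.minAreaRect(q[:,:2].astype(np.float32)*1000); print("tray rim",len(q),c,sz,a,np.median(q[:,2]))
S=cloud("scene",np.load("scene0.npy"))
q=S[(abs(S[...,0]-.57)<.06)&(abs(S[...,1]-.135)<.04)&(S[...,2]>.16)]; print("lever scene",len(q)); 
for z in np.arange(.165,.245,.01):
    k=q[abs(q[:,2]-z)<.005]
    if len(k): print(round(z,3),len(k),k[:,:2].mean(0),np.ptp(k[:,:2],0))
E
```

```text
t 10.22 tcp [-0.091   0.035   0.1756] yaw-rel 0.0009 tilt [0.0104 0.0058] F [ 1.1026  0.4455 -0.3437] w 0.415 gf 0.0
tool disp [0.0931 0.0001 0.0817]
scene 0.76 239.9 218.6 [ 0.0663 -0.0273  0.1   ]
top 0.64 206.1 212.8 [ 0.059  -0.0351  0.1   ]
base 1069 [631.7 143.7] [149.7  62. ] 11.1 med [0.6398 0.1482 0.0682]
rail+post 252 [624.1 143. ] [129.9  30.3] 8.5 med [0.6406 0.1456 0.0947]
post/br 89 [574.  132.5] [25.8 36. ] 12.5 med [0.5753 0.1407 0.1287]
lever 91 [567.2 131.8] [37.3 17. ] 14.8 med [0.5631 0.1313 0.2301]
tray rim 536 (675.6069946289062, 8.591232299804688) (156.94871520996094, 116.95130157470703) 6.993225574493408 0.08149788893626275
lever scene 224
0.165 15 [0.5667 0.1316] [0.0043 0.0151]
0.175 17 [0.5658 0.1332] [0.0086 0.0127]
0.185 22 [0.5643 0.1329] [0.0286 0.0149]
0.195 41 [0.568  0.1337] [0.0259 0.0141]
0.205 31 [0.5617 0.1329] [0.0278 0.0147]
0.215 26 [0.5554 0.1331] [0.0179 0.014 ]
0.225 32 [0.5532 0.1323] [0.0153 0.0151]
0.235 39 [0.5535 0.1298] [0.0168 0.0135]
```

View pics/p2c.png

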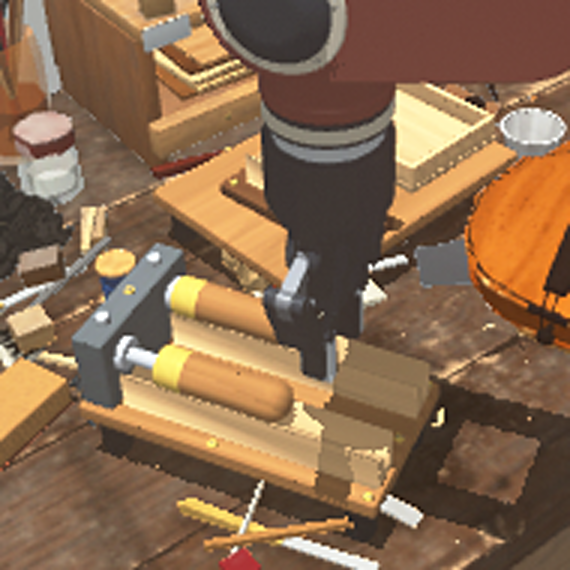

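Picture: the right handle is home (brass against the collar at (180,297)), and the left one is short, with about 30 mm of pin showing at (140,360). Next I'll grasp the left handle.

```bash
echo '{"c":[0.6317,0.1437,0.055,0.1833],"t":[0.6756,0.0086,0.054,0.122]}' > frames.json
python3 -m crank '[[[0.6,0.05,0,0,0,0,0],[0.6,0.043,0,0,0,0,0],[0.6,0,0,0.05,0,0,0],[0.6,0,0,0.031,0,0,0],[0.6,0,0,0,0,0,0]]]' >/dev/null;python3 d.py g .003 .035 .095
python3 -m crank '[[[0,0,0,0,0,0,0],[0,0,0,0,0,0,0],[0,0,0,0,0,0,0],[0,0,0,0,0,0,0]]]' >/dev/null;python3 d.py g
```

```text
t 11.05 tcp [-0.0046  0.0349  0.0844] yaw-rel 0.0008 tilt [-0.0081 -0.0044] F [ 0.1676  0.3558 -0.2919] w 0.602 gf 0.0
tool disp [ 0.0075 -0.0001 -0.0107]
t 11.55 tcp [-0.0007  0.0339  0.0912] yaw-rel 0.0008 tilt [ 0.0029 -0.001 ] F [-2.7535 -4.677   0.6725] w 0.331 gf 59.1
```

```bash
python3 -m crank '[[[0,-0.01,0,0,0,0,0],[0,-0.02,0,0,0,0,0],[0,-0.02,0,0,0,0,0],[0,0,0,0,0,0,0]]]' >/dev/null;python3 d.py g
python3 -m crank '[[[0,0,0,-0.03,0,0,0],[0,0,0,-0.05,0,0,0],[0,0,0,-0.03,0,0,0],[0,0,0,0,0,0,0]]]' >/dev/null;python3 d.py c .012 0 .14
python3 - <<'E'
from h import *
im,d=manip.grab_frame("scene");cv2.imwrite("pics/p3.png",cv2.resize(im[120:330,140:350,::-1],None,fx=2.8,fy=2.8,interpolation=cv2.INTER_CUBIC))
E
```

```text
t 12.05 tcp [-0.052   0.0345  0.0913] yaw-rel 0.0014 tilt [ 0.0019 -0.0006] F [-4.1107 -3.7004  5.3446] w 0.334 gf 59.9
t 12.55 tcp [-0.17    0.2038  0.1482] yaw-rel 0.3118 tilt [0.0062 0.0044] F [ 0.1155 -0.7831 -2.0364] w 0.334 gf 59.6
tool disp [0.1106 0.2498 0.0088]
```

View pics/p3.png

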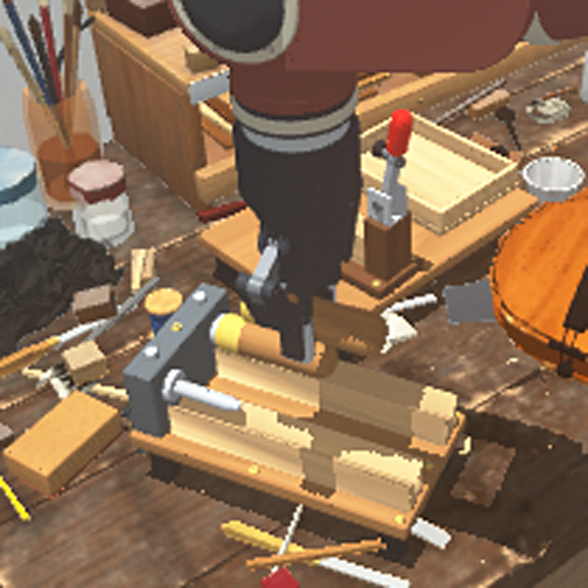

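The handle's held cleanly and clear of the rails. The lever is at (395,150), the right handle still on its pin. Next it goes to the cradle.

```bash
python3 -m crank '[[[0,0,0,0,0,0,0.156],[0,0,0,0,0,0,0.1555],[0,0.06,0,0,0,0,0],[0,0.06,0,0,0,0,0],[0,0.03,0.05,0,0,0,0]]]' >/dev/null
python3 -m crank '[[[0,0.027,0.05,0,0,0,0],[0,0,0.05,0,0,0,0],[0,0,0.04,0,0,0,0],[0,0,0.014,0,0,0,0],[0,0,0,0,0,0,0]]]' >/dev/null;python3 d.py c .007 0 .055
```

```text
t 13.85 tcp [ 0.0049 -0.0014  0.1428] yaw-rel -0.0009 tilt [-0.0022  0.    ] F [ 1.0419 -0.5522 -0.8557] w 0.337 gf 59.7
tool disp [ 0.0023 -0.0014  0.0878]
```

```bash
python3 -m crank '[[[0,0.002,-0.0014,0.04,0,0,0],[0,0,0,0.03,0,0,0],[0,0,0,0.012,0,0,0],[0,0,0,0,0,0,0]]]' >/dev/null;python3 d.py c .007 0 .05
python3 -m crank '[[[0,0,0,0.004,0,0,0],[0,0,0,0.003,0,0,0],[0,0,0,0,0,0,0]]]' >/dev/null;python3 d.py c .007 0 .048
```

```text
t 14.35 tcp [0.0098 0.0022 0.0624] yaw-rel 0.0021 tilt [0.0064 0.0016] F [10.053   0.14   -4.8437] w 0.336 gf 59.6
tool disp [-0.0029  0.0022  0.0124]
t 14.72 tcp [0.0101 0.0021 0.0615] yaw-rel 0.0024 tilt [0.0059 0.0006] F [-5.7378  1.8104 19.7926] w 0.334 gf 72.2
tool disp [-0.0032  0.0021  0.0135]
```

Run:
```python
from h import *
im,d=manip.grab_frame("scene");cv2.imwrite("pics/p4.png",cv2.resize(im[130:260,190:350,::-1],None,fx=4,fy=4,interpolation=cv2.INTER_CUBIC))
```

```text
(no output)
```

View pics/p4.png

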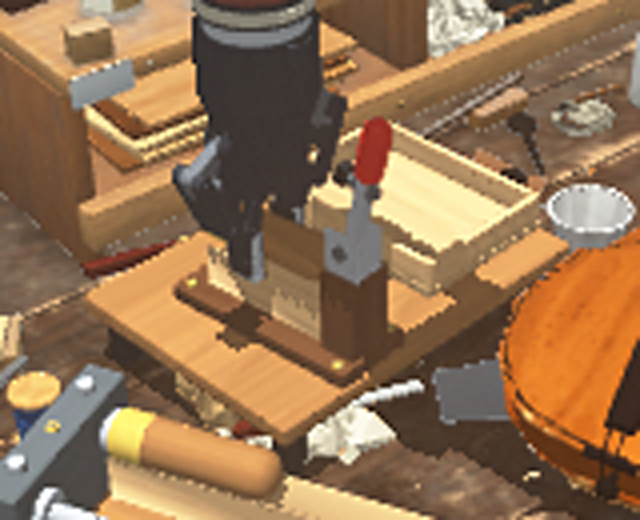

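Contact came too early: the butt at (270,225) is against the post, so my cradle origin is off along x. I'll lift and re-measure it from the rail and post profile.

```bash
python3 -m crank '[[[0,0,0,-0.03,0,0,0],[0,0,0,0,0,0,0]]]' >/dev/null;python3 d.py c
python3 - <<'E'
from h import *
np.set_printoptions(precision=4,suppress=True,linewidth=150)
a=.1833;B=R.from_euler("z",a).as_matrix();o=np.array([.6317,.1437,.055])
for n in("top","scene"):
    Q=(cloud(n,np.load(n+"0.npy"))-o)@B
    for y0 in(-.011,0,.011):
        m=abs(Q[...,1]-y0)<.003; q=Q[m&(abs(Q[...,0])<.09)&(Q[...,2]>-.01)]
        xs=np.arange(-.088,.09,.005); print(n,y0,[(round(x*1000),round(1000*np.median(q[abs(q[:,0]-x)<.0025,2]))) for x in xs if (abs(q[:,0]-x)<.0025).any()])
# rail edges across y at x 0..0.04
Q=(cloud("top",np.load("top0.npy"))-o)@B
q=Q[(Q[...,0]>-.02)&(Q[...,0]<.03)&(abs(Q[...,1])<.05)&(Q[...,2]>0)]
print([(round(y*1000),round(1000*np.median(q[abs(q[:,1]-y)<.0015,2]))) for y in np.arange(-.036,.037,.003) if (abs(q[:,1]-y)<.0015).any()])
for n in("top","scene"):
    im,d=manip.grab_frame(n);C=(cloud(n,d)-o)@B
    for m in manip.outline_of(n,"handle_a")[:3]:
        p=C[m["region"]&(d>0)]; print(n,round(m["conf"],2),len(p),np.percentile(p,[2,50,98],axis=0).tolist() if len(p) else 0)
    for q in("handle_a_mouth","lever_hinge"):
        for m in manip.mark_of(n,q)[:3]:
            r,c=m["centre"]; print(n,q,round(m["conf"],2),(at_z(n,r,c,.055+.087)-o)@B)
E
```

```text
t 15.03 tcp [0.0088 0.002  0.0879] yaw-rel 0.0021 tilt [0.0039 0.001 ] F [ 0.9942 -0.1163  0.2848] w 0.334 gf 60.9
top -0.011 [(-78, 175), (-73, 173), (-63, 100), (-58, 98), (-53, 94), (-48, 101), (-38, 41), (-33, 41), (-28, 40), (-23, 42), (-18, 41), (-13, 42), (-8, 42), (-3, 42), (2, 41), (7, 41), (12, 42), (17, 41), (22, 39), (27, 42), (32, 41), (37, 42), (42, 42), (47, 43), (52, 40), (57, 39), (62, 11), (67, 11), (72, 11), (77, 1), (82, 0), (87, -1)]
top 0 [(-83, 177), (-78, 181), (-73, 181), (-68, 177), (-63, 152), (-58, 134), (-53, 142), (-48, 139), (-38, 33), (-33, 31), (-28, 30), (-23, 30), (-18, 30), (-13, 31), (-8, 31), (-3, 30), (2, 34), (7, 31), (12, 31), (17, 33), (22, 30), (27, 32), (32, 34), (37, 33), (42, 31), (47, 32), (52, 33), (57, 31), (62, 13), (67, 10), (72, 10), (77, 3), (82, 1), (87, 0)]
top 0.011 [(-78, -1), (-73, 49), (-68, 97), (-63, 89), (-58, 94), (-53, 100), (-48, 94), (-43, 39), (-38, 41), (-33, 40), (-28, 39), (-23, 40), (-18, 42), (-13, 36), (-8, 43), (-3, 42), (2, 41), (7, 41), (12, 39), (17, 43), (22, 40), (27, 40), (32, 41), (37, 42), (42, 41), (47
[... 1611 characters left out ...]
 [-0.0381  0.168   0.087 ]
top lever_hinge 0.91 [-0.0556  0.003   0.087 ]
top lever_hinge 0.69 [-0.0002 -0.1297  0.087 ]
scene 0.64 564 [[-0.12969676213812173, 0.14116396242475376, 0.03500296366563018], [-0.08509876928386598, 0.1636133753720575, 0.05299777609982008], [-0.03836951554119591, 0.18322848911490228, 0.05915377615282448]]
scene 0.5 200 [[-0.04602036573744212, -0.00482447222143812, 0.08831446599627123], [-0.02577153831104562, 0.010603005524077773, 0.10415562681808586], [0.0020716495073365773, 0.017209836406377927, 0.11026085631480521]]
scene handle_a_mouth 0.88 [-0.0813  0.2094  0.087 ]
scene lever_hinge 0.76 [-0.0536  0.0003  0.087 ]
scene lever_hinge 0.36 [ 0.0177 -0.0059  0.087 ]
```

The rail ends and post face both put the true origin 12 mm farther in +x. Fixing the frame and descending again.

```bash
echo '{"c":[0.6437,0.1459,0.0545,0.1833],"t":[0.6756,0.0086,0.054,0.122]}' > frames.json
python3 -m crank '[[[0,0.0115,0.002,0,0,0,0],[0,0,0,0.02,0,0,0],[0,0,0,0.013,0,0,0],[0,0,0,0,0,0,0]]]' >/dev/null;python3 d.py c .008 0 .046
python3 -m crank '[[[0,0,0,0.004,0,0,0],[0,0,0,0,0,0,0]]]' >/dev/null;python3 d.py c
python3 -m crank '[[[0,0,0,0.003,0,0,0],[0,0,0,0,0,0,0]]]' >/dev/null;python3 d.py c
```

```text
t 15.93 tcp [ 0.0055 -0.0017  0.0502] yaw-rel -0.0 tilt [-0.004  -0.0005] F [ 0.5168 -0.8663 -0.506 ] w 0.333 gf 60.8
tool disp [ 0.0026 -0.0017  0.0042]
t 16.18 tcp [ 0.0066 -0.0017  0.0489] yaw-rel 0.0 tilt [-0.0007 -0.0001] F [-2.1125 -0.0352  1.782 ] w 0.33 gf 61.0
t 16.43 tcp [ 0.0069 -0.0018  0.0481] yaw-rel 0.0003 tilt [-0.0001 -0.0004] F [-8.2951 -0.6337 10.8555] w 0.334 gf 61.9
```

```bash
python3 -m crank '[[[0.6,0,0,0,0,0,0],[0.6,0,0,0,0,0,0],[0.6,0,0,0,0,0,0]]]' >/dev/null
python3 -m crank '[[[0.6,0,0,-0.05,0,0,0],[0.6,0,0,-0.06,0,0,0],[0.6,0,0,-0.02,0,0,0],[0.6,0,0.06,0,0,0,0],[0.6,0,0,0,0,0,0]]]' >/dev/null;python3 d.py c
python3 - <<'E'
from h import *
np.set_printoptions(precision=4,suppress=True,linewidth=150)
B=R.from_euler("z",.1833).as_matrix();o=np.array([.6437,.1459,.0545])
for n in("top","scene"):
    im,d=manip.grab_frame(n);C=(cloud(n,d)-o)@B
    if n=="scene":cv2.imwrite("pics/p5.png",cv2.resize(im[120:260,190:350,::-1],None,fx=4,fy=4,interpolation=cv2.INTER_CUBIC))
    m=(abs(C[...,0])<.075)&(abs(C[...,1])<.018)&(C[...,2]>.05)&(C[...,2]<.075)
    p=C[m]; print(n,len(p),np.percentile(p,[2,50,98],axis=0).tolist())
    for x in np.arange(-.05,.06,.01):
        k=p[abs(p[:,0]-x)<.004]
        if len(k): print(round(x,3),len(k),np.percentile(k[:,2],95),k[k[:,2]>.06,1].mean())
E
```

```text
t 17.43 tcp [ 0.0065 -0.0647  0.1749] yaw-rel -0.004 tilt [-0.0009 -0.0009] F [ 1.1337 -0.0418 -0.2715] w 0.601 gf 0.0
top 403 [[-0.0656205265847813, -0.012917380568997001, 0.05516019127845585], [-0.004481875792571553, 0.002911811192283237, 0.06473561358911549], [0.0490764604628961, 0.015397505555176903, 0.07077413479338998]]
-0.05 7 0.06085810851313952 0.0011894790939555107
-0.04 34 0.06826941339902876 -0.0010734637607475062
-0.03 35 0.06805392093174463 0.00048800165010016517
-0.02 33 0.06903923509549287 0.00030243940429540694
-0.01 32 0.06776809970423697 0.00028665040838719293
0.0 36 0.06828128889775213 -0.00011113965709302259
0.01 34 0.0671540510056419 0.00039701647732023567
0.02 30 0.06838456142347332 0.0017047396455439636
0.03 21 0.06869566999301789 0.004795186166385524
0.04 23 0.06924292550746543 0.004906452367563412
0.05 19 0.06845322787930214 0.00350420941093501
scene 409 [[-0.07331541546565323, -0.008107247877059581, 0.05129846168139827], [-0.008310717033397823, 0.008784134975649078, 0.06572756315791105], [0.04707972660060534, 0.016150640406622917, 0.07334602446637081]]
-0.05 8 0.06581792198248729 0.004763078006202098
-0.04 32 0.07091031998593264 0.0036140923425111216
-0.03 30 0.07164375125094886 0.0035403754427059293
-0.02 30 0.07056891648986258 0.00419231734860847
-0.01 28 0.07090248548428187 0.0034574907863440273
0.0 28 0.07101078898156972 0.004837130894192911
0.01 27 0.07068148690397767 0.004098156839565353
0.02 31 0.07055072527975818 0.00483873732739738
0.03 29 0.07128886969419644 0.0041830014612522426
0.04 29 0.07148885803740297 0.004491888815122539
0.05 13 0.07018661160998199 0.0053492321437233845
```

View pics/p5.png

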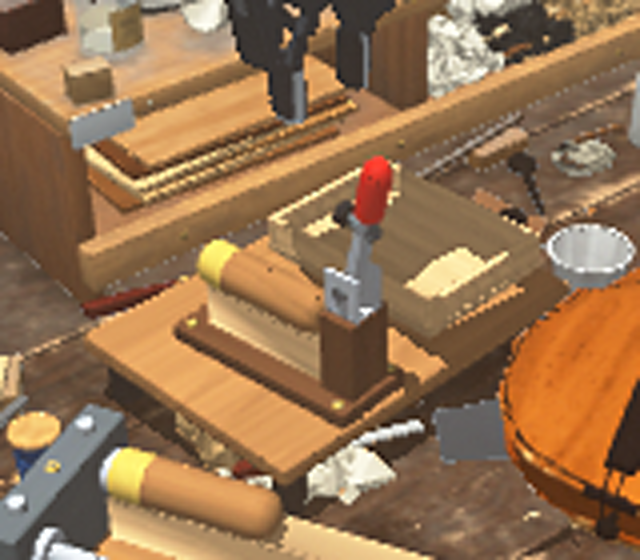

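The handle is lying level in the V, brass away from the post, butt at the post. Lever grip at (373,190) is upright. I'll swing around behind it with the fingers closed.

```bash
python3 -m crank '[[[0,0,0,-0.06,0,0,0],[0,-0.03,0,-0.01,0,0,0],[0,-0.055,0,0,0,0,0],[0,-0.045,-0.035,0,0,0,0],[0,-0.003,-0.03,0,0,0,0]]]' >/dev/null;python3 d.py c -.127 0 .18
python3 -m crank '[[[0,0,0,0.03,0,0,0],[0,0,0,0.035,0,0,0],[0,0,0,0,0,0,0]]]' >/dev/null;python3 d.py c -.1 0 .179
```

```text
t 18.15 tcp [-0.129   0.0051  0.2445] yaw-rel 0.0006 tilt [-0.002   0.0003] F [0.8201 0.2384 0.8357] w 0.002 gf 0.0
tool disp [0.0021 0.0051 0.0645]
t 18.52 tcp [-0.1286  0.0045  0.1766] yaw-rel 0.0015 tilt [-0.0081 -0.0005] F [ 0.295   0.4267 -0.3103] w 0.0 gf 0.0
tool disp [ 0.0285  0.0046 -0.0026]
```

```bash
python3 -m crank '[[[0,0.028,0.0045,-0.002,0,0,0],[0,0.012,0,-0.001,0,0,0],[0,0.011,0,-0.001,0,0,0],[0,0.011,0,0.002,0,0,0],[0,0.011,0,0.003,0,0,0]]]' >/dev/null;python3 d.py c -.036 0 .166
python3 -m crank '[[[0,0.01,0,0.0055,0,0,0],[0,0.01,0,0.0055,0,0,0],[0,0.008,0,0.008,0,0,0],[0,0.008,0,0.008,0,0,0],[0,0,0,0,0,0,0]]]' >/dev/null;python3 d.py c -.0112 0 .1337
python3 - <<'E'
from h import *
np.set_printoptions(precision=4,suppress=True)
im,d=manip.grab_frame("scene");cv2.imwrite("pics/p6.png",cv2.resize(im[100:260,180:350,::-1],None,fx=3.5,fy=3.5,interpolation=cv2.INTER_CUBIC))
E
```

```text
t 19.15 tcp [-0.0525 -0.001   0.1801] yaw-rel 0.0002 tilt [0.0003 0.0005] F [-3.9746  1.872  -0.2996] w -0.001 gf 1.6
tool disp [ 0.0165 -0.001   0.0141]
t 19.77 tcp [-0.0169 -0.0017  0.1514] yaw-rel -0.0001 tilt [-0.0008 -0.001 ] F [ 0.0352 -0.1447  0.4612] w 0.002 gf 0.0
tool disp [ 0.0057 -0.0017  0.0177]
```

View pics/p6.png

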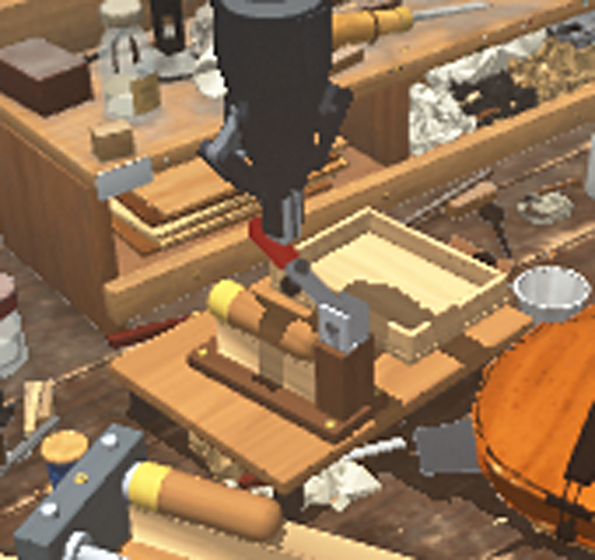

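The lever (260,240) is following, now tilted roughly 30° above level under the fingertips. I'll press on.

```bash
python3 -m crank '[[[0,0.005,0,0.008,0,0,0],[0,0.004,0,0.009,0,0,0],[0,0.003,0,0.008,0,0,0],[0,0,0,0.004,0,0,0],[0,0,0,0,0,0,0]]]' >/dev/null;python3 d.py c -.0065 0 .1155
python3 -m crank '[[[0,0,0,0.004,0,0,0],[0,0,0,0,0,0,0]]]' >/dev/null;python3 d.py c
```

```text
t 20.45 tcp [-0.0053 -0.0012  0.1233] yaw-rel -0.0001 tilt [-0.0006  0.0001] F [0.4616 0.3947 0.2793] w -0.002 gf 0.2
tool disp [-0.0012 -0.0012  0.0078]
t 20.7 tcp [-0.0051 -0.0012  0.1198] yaw-rel 0.0001 tilt [0.0004 0.0002] F [ 0.2105 -0.3674  1.1069] w -0.002 gf 0.7
```

```bash
python3 -m crank '[[[0,0,0,0.003,0,0,0],[0,0,0,0,0,0,0]]]' >/dev/null;python3 d.py c
python3 -m crank '[[[0,0,0,0.002,0,0,0],[0,0,0,0,0,0,0]]]' >/dev/null;python3 d.py c
python3 -m crank '[[[0,0,0,0.001,0,0,0],[0,0,0,0,0,0,0]]]' >/dev/null;python3 d.py c
```

```text
t 20.95 tcp [-0.005  -0.0012  0.1168] yaw-rel 0.0 tilt [0.0004 0.0002] F [1.2873 0.8134 2.1656] w 0.002 gf 1.1
t 21.2 tcp [-0.0048 -0.0012  0.1158] yaw-rel 0.0001 tilt [0.001  0.0002] F [-0.5784  0.5251  6.1897] w 0.003 gf 2.9
t 21.45 tcp [-0.0047 -0.0012  0.1157] yaw-rel 0.0001 tilt [0.0011 0.0001] F [-2.0574  0.1984  8.3728] w 0.001 gf 4.5
```

Shut, with 8 N pressed at the predicted height. Now for the good handle.

```bash
python3 -m crank '[[[0,0,0,-0.03,0,0,0],[0,0,0,-0.05,0,0,0],[0.6,0,0,0,0,0,-0.156],[0.6,0,0,0,0,0,-0.155],[0.6,0,0,0,0,0,0]]]' >/dev/null;python3 d.py g .020 -.035 .21
```

```text
t 22.07 tcp [ 0.0553 -0.2136  0.2469] yaw-rel -0.0014 tilt [-0.0029 -0.0004] F [ 1.2079 -1.0742  0.9853] w 0.597 gf 0.0
tool disp [-0.0355 -0.1785  0.0372]
```

```bash
python3 -m crank '[[[0.6,-0.0115,-0.058,0,0,0,0],[0.6,-0.012,-0.06,0,0,0,0],[0.6,-0.012,-0.0605,0.025,0,0,0],[0.6,0,0,0.012,0,0,0],[0.6,0,0,0,0,0,0]]]' >/dev/null;python3 d.py g .020 -.035 .093
python3 -m crank '[[[0.6,0,0,0.05,0,0,0],[0.6,0,0,0.045,0,0,0],[0.6,0,0,0.021,0,0,0],[0.6,0,0,0,0,0,0]]]' >/dev/null;python3 d.py g .020 -.035 .093
```

```text
t 22.7 tcp [ 0.0202 -0.0392  0.2108] yaw-rel -0.0006 tilt [-0.0033 -0.0018] F [ 0.0224 -0.3965  0.2192] w 0.595 gf 0.0
tool disp [ 0.0002 -0.0042  0.1178]
t 23.2 tcp [ 0.0207 -0.04    0.0956] yaw-rel -0.0014 tilt [-0.0027 -0.0011] F [ 0.8506 -0.2054 -0.604 ] w 0.599 gf 0.0
tool disp [-0.0007 -0.005   0.0026]
```

```bash
python3 -m crank '[[[0.6,0,-0.005,0,0,0,0],[0.6,0,0,0,0,0,0],[0,0,0,0,0,0,0],[0,0,0,0,0,0,0],[0,0,0,0,0,0,0]]]' >/dev/null;python3 d.py g
python3 -m crank '[[[0,-0.01,0,0,0,0,0],[0,-0.02,0,0,0,0,0],[0,-0.02,0,0,0,0,0],[0,-0.02,0,0,0,0,0],[0,0,0,0,0,0,0]]]' >/dev/null;python3 d.py g
python3 -m crank '[[[0,0,0,-0.03,0,0,0],[0,0,0,-0.05,0,0,0],[0,0,0,-0.05,0,0,0],[0,0,0,0,0,0,0]]]' >/dev/null;python3 d.py t 0 0 .12
```

```text
t 23.82 tcp [ 0.0223 -0.0366  0.099 ] yaw-rel 0.0002 tilt [ 0.0045 -0.0037] F [-1.7995 -7.9105  5.0555] w 0.333 gf 59.0
t 24.45 tcp [-0.0485 -0.0358  0.0993] yaw-rel 0.0006 tilt [ 0.0035 -0.0027] F [-4.8673 -5.5549  7.8027] w 0.33 gf 60.0
t 24.95 tcp [-0.1803  0.2688  0.1791] yaw-rel 0.3725 tilt [0.0102 0.0039] F [ 0.6347  0.4813 -0.8175] w 0.332 gf 59.5
tool disp [0.0695 0.3158 0.0603]
```

```bash
python3 -m crank '[[[0,0,0,0,0,0,0.186],[0,0,0,0,0,0,0.1865],[0,0.036,0.048,0,0,0,0],[0,0.036,0.048,0,0,0,0],[0,0.036,0.048,0,0,0,0]]]' >/dev/null
python3 -m crank '[[[0,0.036,0.048,0,0,0,0],[0,0.036,0.048,0,0,0,0],[0,0,0.029,0.03,0,0,0],[0,0,0,0.03,0,0,0],[0,0,0,0,0,0,0]]]' >/dev/null;python3 d.py t 0 0 .03
```

```text
t 26.2 tcp [-0.006  -0.0008  0.1074] yaw-rel -0.001 tilt [-0.0094  0.0011] F [-0.4899  0.2714 -0.809 ] w 0.33 gf 59.6
tool disp [ 0.0067 -0.0007  0.0774]
```

```bash
python3 -m crank '[[[0,0.003,0,0.04,0,0,0],[0,0,0,0.03,0,0,0],[0,0,0,0.01,0,0,0],[0,0,0,0,0,0,0]]]' >/dev/null;python3 d.py t 0 0 .026
python3 -m crank '[[[0,0,0,0.003,0,0,0],[0,0,0,0,0,0,0]]]' >/dev/null;python3 d.py t 0 0 .026
```

```text
t 26.7 tcp [ 0.     -0.0007  0.0332] yaw-rel 0.0004 tilt [-0.0001  0.    ] F [ 0.7836 -0.5728 -1.3586] w 0.329 gf 59.6
tool disp [-0.     -0.0007  0.0072]
t 26.95 tcp [ 0.0007 -0.0012  0.0313] yaw-rel -0.0001 tilt [ 0.0021 -0.0002] F [ 0.0962 -0.6629 -0.832 ] w 0.328 gf 59.6
tool disp [-0.0007 -0.0012  0.0053]
```

```bash
python3 -m crank '[[[0,0,0,0.003,0,0,0],[0,0,0,0,0,0,0]]]' >/dev/null;python3 d.py t
python3 -m crank '[[[0,0,0,0.002,0,0,0],[0,0,0,0,0,0,0]]]' >/dev/null;python3 d.py t
```

```text
t 27.2 tcp [-0.0002 -0.001   0.0267] yaw-rel -0.0002 tilt [-0.0002  0.    ] F [ 0.1733 -0.4956 -1.8249] w 0.335 gf 59.6
t 27.45 tcp [ 0.0002 -0.0011  0.026 ] yaw-rel -0.0001 tilt [ 0.0004 -0.0001] F [-2.905  -0.0665  5.129 ] w 0.331 gf 60.2
```

Touching the floor. Releasing, backing off up and away, then checking.

```bash
python3 -m crank '[[[0.5,0,0,0,0,0,0],[0.5,0,0,0,0,0,0],[0.5,0,0,0,0,0,0],[0.6,0,0,-0.04,0,0,0],[0.6,0,0,-0.06,0,0,0]]]' >/dev/null
python3 -m crank '[[[0.6,0,0,-0.06,0,0,0],[0.6,0,0.06,0,0,0,0],[0.6,-0.03,0.05,0,0,0,0],[0.6,-0.03,0.05,0,0,0,0],[0.6,0,0,0,0,0,0]]]' >/dev/null;python3 d.py t
python3 - <<'E'
from h import *
np.set_printoptions(precision=4,suppress=True,linewidth=150)
for n in("top","scene"):
    im,d=manip.grab_frame(n);W=cloud(n,d)
    if n=="scene":cv2.imwrite("pics/p7.png",cv2.resize(im[130:260,190:350,::-1],None,fx=4,fy=4,interpolation=cv2.INTER_CUBIC))
    for o,a,nm,lo in(((.6756,.0086,.054),.122,"tray",.015),((.6437,.1459,.0545),.1833,"cradle",.055)):
        C=(W-np.array(o))@R.from_euler("z",a).as_matrix()
        m=(abs(C[...,0])<.066)&(abs(C[...,1])<(.046 if nm=="tray" else .016))&(C[...,2]>lo)&(C[...,2]<(.045 if nm=="tray" else .072))
        p=C[m]; print(n,nm,len(p),np.percentile(p,[3,50,97],axis=0).tolist())
    C=(W-np.array((.6437,.1459,.0545)))@R.from_euler("z",.1833).as_matrix()
    g=(abs(C[...,1])<.004)&(C[...,2]>.082)&(C[...,2]<.13)&(abs(C[...,0])<.06)
    print("lever top",[(round(x,3),round(float(np.median(C[g][abs(C[g][:,0]-x)<.004,2])),4)) for x in np.arange(-.05,.04,.008) if (abs(C[g][:,0]-x)<.004).any()])
E
```

```text
t 28.7 tcp [-0.0619 -0.1643  0.1846] yaw-rel -0.0054 tilt [-0.0005 -0.0005] F [0.1375 0.8531 0.6133] w 0.601 gf 0.0
top tray 405 [[-0.04826222480458562, -0.011032645832553686, 0.023313364722671363], [-0.0015588417019852638, 0.003446238142811334, 0.03325337098390851], [0.04483823834968074, 0.01566525168754995, 0.03861780369712997]]
top cradle 235 [[-0.05815176883111045, -0.013563239959793772, 0.05658691076676835], [0.016330321987470607, 0.006392780507418719, 0.06286944464813192], [0.050146114943479946, 0.014180794655019174, 0.06983237049608115]]
lever top [(np.float64(-0.05), 0.0909), (np.float64(-0.042), 0.0904), (np.float64(-0.034), 0.0909), (np.float64(-0.026), 0.0957), (np.float64(-0.018), 0.0932), (np.float64(-0.01), 0.0959), (np.float64(-0.002), 0.0956), (np.float64(0.006), 0.0959), (np.float64(0.014), 0.0947), (np.float64(0.022), 0.0942)]
scene tray 327 [[-0.051282965276333324, -0.007508733913836531, 0.018575880919732866], [-0.008271809770700201, 0.008660134933425141, 0.033870149350304905], [0.041679286226452165, 0.014834604310562178, 0.04101115912604319]]
scene cradle 306 [[-0.060010761224438006, -0.007008234155619346, 0.05655352868355038], [-0.00089806688272022, 0.007579728987736426, 0.06651907736987898], [0.04706319404244311, 0.014784784490576311, 0.07122210379730061]]
lever top [(np.float64(-0.05), 0.0942), (np.float64(-0.042), 0.0942), (np.float64(-0.034), 0.0957), (np.float64(-0.026), 0.0982), (np.float64(-0.018), 0.0951), (np.float64(-0.01), 0.0993), (np.float64(-0.002), 0.0997), (np.float64(0.006), 0.0995), (np.float64(0.014), 0.099), (np.float64(0.022), 0.0971)]
```

View pics/p7.png

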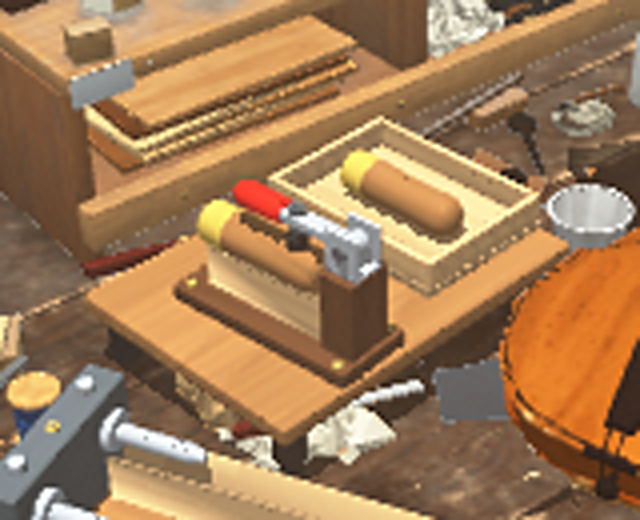

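Good handle lies flat in the tray (400,190). The shallow one is in the V with brass outward (215,222), lever level with its foot on the wood and the grip top flat at about 96 mm, as predicted. The robot is clear, so I'm handing the job in.

```bash
python3 -c "
from plant import manip; print(manip.job_done())"
```

```text
the job is handed in; nothing more can be done
None
```

The job is handed in at about 29 s of the 72 s allowed: both handles were on their pins together, the good one (right rail) now lies flat in the tray, and the shallow one (left rail) is in the cradle's V with the lever shut on it; the hand-in returned no verdict.

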